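# Turn over the caked pigment jar and stand it back on its pad

## Robot

A 6-joint arm with a two-finger parallel gripper is mounted at the origin on a cart in front of the work surface, level with it; the furniture and walls round the work are solid. World frame = base frame: x ahead of the robot, y to its left, z up, the work surface at z = 0. Lengths are in m, angles in rad, forces in N, time in s.
With the tool pointing down it reaches from about 0.35 to 0.85 m from the base axis. Payload 8.1 kg.
Tool frame: the origin (TCP) lies where the fingers leave the gripper's body, on its centre line; the fingertips stand 84 mm ahead of it and the grasp point (between the pads) lies 65 mm ahead of it; z points along the fingers, y is the line along which they close (so a half turn about z gives the same grasp; the last joint's range is limited). The gripper opens to 93 mm and grips with 3 to 60 N. Pads are 15 mm wide; open, the fingers measure 128 mm over their backs; the gripper's body (75 mm by 188 mm) begins 65 mm behind the grasp point.
Start: joints at [1.131, 0.13, 1.488, -0, 1.523, -0.085], TCP at [0.208, 0.563, 0.303] pointing down, gripper open.
Joint ranges: [-2.96, 2.96], [-0.89, 2.26], [0.02, 2.5], [-1.34, 4.48], [0, 2.73], [-2.66, 2.66]. Speed limits (rad/s): [2.39, 2.39, 2.79, 3.14, 3.14, 3.14].

## Interface

Orientations are given as a rotation vector (axis times angle).
In Python, from plant import robot gives the robot as it stands.
- The arm moves only by the shell command python3 -m jog 'ROWS' [FORCE]. ROWS is text: rows parted by semicolons, each of 5 numbers parted by spaces: the opening, from 0 (shut) to 1 (fully open), then the shift along the tool's x, y, z in m, then the turn about the tool's z in degrees. A call has 1 to 10 rows; each row shifts and turns the commanded pose from where the row before left it, along the tool's axes as they then stand; what a row does not reach is not made up. A row lasts 1/12 s, in which the tool goes at most 41.7 mm and 7.16 degrees, less where a joint would pass 70% of its speed; a pose out of reach is approached as far as the arm can. A call with a gripper value outside its range is refused whole. The fingers move at their own pace and stop on an object; FORCE is the grip in N (left out, the last holds). Time passes only in rows, so rows that do not move let the fingers close. It gives the time, the measured TCP pose, the force, the opening and the grip force at its end, in the units of the state.
- robot.read_state(): the state, without advancing time (a new reading comes with each control period).
- robot.read_camera(name): name is "side" or "top" or "wrist"; returns a dict with "color" (400x640x3 uint8, red, green, blue), "intrinsics" (3x3 intrinsics, pixels), "pose" (4x4, takes a point from camera to world coordinates); the wrist camera has in their place "tool_from_camera" (4x4, takes a point from camera to tool coordinates, whose origin is the TCP and whose axes are the flange's). Camera axes: x right, y down, z forward; pixel columns grow to the right and rows downward; lengths in m; the calibration is good to about 2 mm. A picture is of the moment at which its call begins: read the wrist's pose just before it. There is no depth.
- robot.close_job(): hands the job in; it is judged then, once.
The state is a dict: "t": time; "q": joint angles; "dq": joint speeds; "joint_torque": joint torques, N m; "tool_pos": TCP position; "orientation": TCP orientation; "force": force on the tool from outside, world axes, zero at the start; "wrist_torque": the same for the moment, N m; "opening": finger opening in m; "gripper_force": force on a finger pad.
Only numpy, scipy, OpenCV 4.12 (cv2) and the standard library are available. Lean on these libraries where they do the work, as an engineer would, in place of code of your own. Each camera call takes 0.05 s, during which the arm holds its last target. There are 200 camera calls.

## Task

The big pigment jar lying in the wooden cradle has settled: pick it up, turn it fully upside down, cap pointing straight down, and keep it so for two seconds. Then stand it upright in the middle of the one cork pad of the jar board that the two other jars do not use; the amber tumbler standing on that pad has to go first, kept upright, to the middle of the round cork mat. Do not push or tip the two other jars.

Things in the scene. Friction and masses are not known exactly. Their poses are not given: they have to be found in the camera images.
- jar_mid (a point): the closed jar to turn over: a cylinder 54 mm in diameter, 88 mm long with its black screw cap (the last 14 mm, 52 mm in diameter, fixed on), about 0.24 kg. The point is its centre, 44 mm from either end; the z axis points along the jar to the cap. It starts lying on its side in the cradle, centred to 6 mm
- cradle_axis (a point): fixed wooden V-trough (jar cradle), 76 mm long along x, open at both ends; foot 96x80x12 mm. The point is on the axis of a lying jar, 85 mm above the table, half-way along; at the start the cap points along +x. The trough is at most 54 mm wide (y) and its sides end 17 mm below the point, so fingers can straddle the jar. The jar can be laid back in it to change the grasp
- pad0 (a point): centre of the top of a cork pad, 80 mm in diameter, on the fixed jar board (270 mm along x, 110 mm along y, 12 mm thick), 15 mm above the table. Three pads stand in a row along the board's x axis, 90 mm apart: pad0 at the +x end (farthest from the robot), pad1 in the middle, pad2 at the -x end. z up, y across the row
- pad1 (a point): like pad0: the middle pad
- pad2 (a point): like pad0: the pad at the -x end
- tumbler_mid (a point): open amber glass tumbler, 82 mm high, 62 mm in outside diameter at the rim and 52 mm at the foot, 0.14 kg; the point is on its axis half-way up (41 mm above its foot), z axis up. It starts upright on one of the three pads
- mat_top (a point): centre of the top of the round cork mat for the tumbler, 110 mm in diameter, 4 mm thick, fixed on the table; z up. Round the work: a solid wall and window 0.8 m ahead of the robot's base, a drawer chest 0.21 m high in the back left corner and a wooden box with raised lid, 0.14 m high, in the back right corner
- jar_short_mid (a point): another closed jar, 54 mm in diameter, 76 mm high, upright on one of the pads; the point is its centre, 38 mm above its foot. To be left alone
- jar_medium_mid (a point): another closed jar, 54 mm in diameter, 82 mm high, upright on one of the pads; the point is its centre, 41 mm above its foot. To be left alone
- jar: the jar to turn over; the origin is the centre of its bottom, z axis towards the cap
- tumbler: the amber tumbler; the origin is the centre of its foot, z axis up
Things that resemble listed ones, but are neither listed nor needed, are in the scene too. Leave any pink look-alike of the jar alone.

How it is judged:
By the outcome, as a careful person would: the job done as asked, in the order asked, and still so for the second after the job is handed in, with the robot touching nothing.
It also fails if it takes over 72 s, if anything falls off the work surface, if the arm or the gripper's body presses on something with over 40 N, if the wrist force passes 120 N, or if a joint passes its speed limit or range.

## Working session

There is one attempt and no reset: what is moved stays moved. The work goes in short steps, Python scripts to look and compute and a shell command to move; the robot and the scene stay as the last step left them, time stands still between calls to the robot, and variables do not carry over. Pictures are saved under pics/ and viewed, at most 10 in all, crops included, and the job is handed in when it is done.

```bash
ls; mkdir -p pics; python3 - <<'E'
from plant import robot
import cv2,numpy as np
np.set_printoptions(precision=4,suppress=True)
for n in("side","top"):
    c=robot.read_camera(n); cv2.imwrite(f"pics/{n}0.png",c["color"][:,:,::-1]); print(n,c["intrinsics"],c["pose"])
c=robot.read_camera("wrist"); print(c["tool_from_camera"],c["intrinsics"])
print(robot.read_state())
E
```

```text
pics
side [[390.4901   0.     321.1206]
 [  0.     390.4901 205.39  ]
 [  0.       0.       1.    ]] [[ 0.9502 -0.1584  0.2684  0.3008]
 [-0.3116 -0.4986  0.8089 -0.6985]
 [ 0.0057 -0.8523 -0.5231  0.5294]
 [ 0.      0.      0.      1.    ]]
top [[363.4469   0.     325.0247]
 [  0.     363.4469 195.7953]
 [  0.       0.       1.    ]] [[ 0.0176 -0.9958  0.09    0.4393]
 [-0.9998 -0.0174  0.0032 -0.0105]
 [-0.0016 -0.0901 -0.9959  0.9795]
 [ 0.      0.      0.      1.    ]]
[[ 0.     -0.9531 -0.3025  0.0849]
 [ 1.      0.0002 -0.0004  0.0005]
 [ 0.0005 -0.3025  0.9531 -0.0818]
 [ 0.      0.      0.      1.    ]] [[305.7438   0.     314.5945]
 [  0.     305.7438 202.9443]
 [  0.       0.       1.    ]]
{'t': 0.15, 'q': array([ 1.1306,  0.131 ,  1.489 ,  0.    ,  1.523 , -0.0854]), 'dq': array([ 0.0002, -0.0028, -0.0021, -0.0016,  0.0005, -0.0004]), 'joint_torque': array([  0.0011, -56.0486, -49.2329,   0.0768,   0.0308,  -0.0001]), 'tool_pos': array([0.2083, 0.5624, 0.3019]), 'orientation': array([-0.5543, -3.0919,  0.0022]), 'force': array([0.0462, 0.5138, 0.3932]), 'wrist_torque': array([-0.0149, -0.043 , -0.038 ]), 'gripper_force': 0.0, 'opening': 0.09288448511609278}
```

View pics/top0.png

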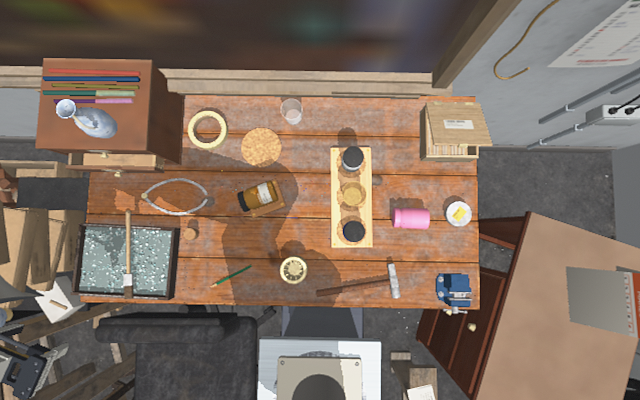

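View pics/side0.png

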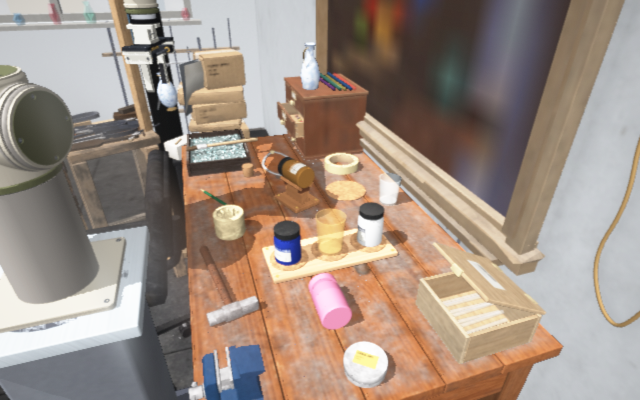

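Top view: the brown jar in the cradle is at (262,195), and its pink look-alike at (410,217) is to be left alone. The amber tumbler is at (352,193) on the middle pad, with blue and white jars at (352,231) and (352,158). The clear glass at (290,110) is not the amber tumbler. The solid cork mat is at (261,147); the ring at (208,128) is tape, not the mat. I'll confirm these in an enlarged crop.

```bash
python3 - <<'E'
import cv2,numpy as np
t=cv2.imread("pics/top0.png");s=cv2.imread("pics/side0.png")
a=cv2.resize(t[120:260,225:385],(480,420),interpolation=3)
b=cv2.resize(s[145:215,250:330],(320,280),interpolation=3)
o=np.zeros((420,800,3),np.uint8);o[:,:480]=a;o[:280,480:]=b
cv2.imwrite("pics/crop0.png",o)
E
```

```text
(no output)
```

View pics/crop0.png

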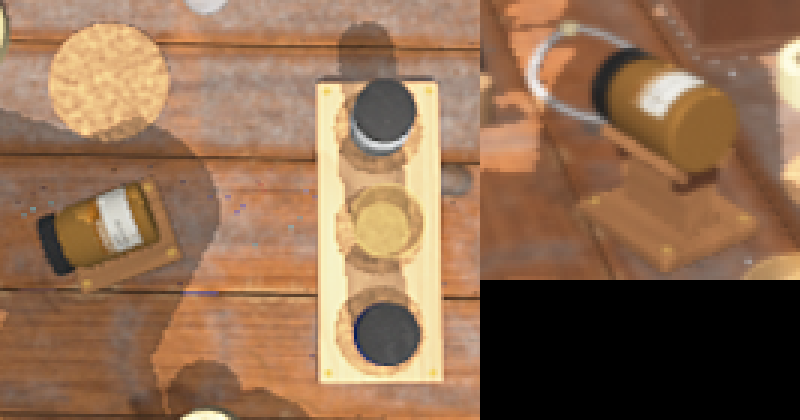

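The crop confirms it. The brown jar lies in the cradle with its black cap to the left (image −u, +y). The amber tumbler is on the middle pad (pad1), the cork mat is solid, and both end pads hold jars. Now the measurements.

```bash
cat > h.py <<'E'
from plant import robot
import cv2,numpy as np
from scipy.spatial.transform import Rotation as R
np.set_printoptions(precision=4,suppress=True)
def plane(c,px,z,pose=None):
    T=c["pose"] if pose is None else pose
    px=np.atleast_2d(px).astype(float)
    d=np.c_[px,np.ones(len(px))]@np.linalg.inv(c["intrinsics"]).T@T[:3,:3].T
    return T[:3,3]+d*((z-T[2,3])/d[:,2])[:,None]
def wristcam():
    s=robot.read_state(); T=np.eye(4);T[:3,:3]=R.from_rotvec(s["orientation"]).as_matrix();T[:3,3]=s["tool_pos"]
    c=robot.read_camera("wrist"); c["pose"]=T@c["tool_from_camera"]; return c
def mask(img,lo,hi,roi):
    h=cv2.cvtColor(img,cv2.COLOR_RGB2HSV); m=cv2.inRange(h,np.array(lo),np.array(hi)); k=np.zeros_like(m)
    x0,y0,x1,y1=roi; k[y0:y1,x0:x1]=m[y0:y1,x0:x1]; return k
def big(m): return max(cv2.findContours(m,0,2)[0],key=cv2.contourArea)
def go(x,y,z,yaw):
    "yaw: world angle (deg) of tool y axis; z of TCP. prints turn then shift in the turned tool axes"
    s=robot.read_state(); M=R.from_rotvec(s["orientation"]).as_matrix()
    cur=np.degrees(np.arctan2(M[1,1],M[0,1])); t=-((yaw-cur+90)%180-90)
    M2=M@R.from_euler("z",t,degrees=True).as_matrix()
    print("q6 %.2f yaw %.1f turn %.1f shift mm"%(s["q"][5],cur,t),M2.T@(np.array([x,y,z])-s["tool_pos"])*1e3, "tilt",M[:,2])
E
python3 - <<'E'
from h import *
c=robot.read_camera("top"); im=c["color"]
h=cv2.cvtColor(im,cv2.COLOR_RGB2HSV)
print("hsv board",h[240,340],h[150,365],"mat",h[147,261],h[135,255],"table",h[170,300],"jar",h[198,256],"cap",h[202,241],"label",h[190,264])
# board
m=mask(im,(14,60,150),(32,160,255),(325,140,380,252)); m=cv2.morphologyEx(m,3,np.ones((9,9)))
r=cv2.minAreaRect(big(m)); P=plane(c,cv2.boxPoints(r),.012); print("board",r,"\n",P, P.mean(0),[np.linalg.norm(P[i]-P[i-1]) for i in range(4)])
m=mask(im,(8,60,120),(25,200,255),(236,124,286,170)); m=cv2.morphologyEx(m,2,np.ones((3,3)));e=cv2.fitEllipse(big(m));print("mat",e,plane(c,e[0],.004))
m=mask(im,(8,150,50),(25,255,255),(236,176,290,217));o=mask(im,(0,0,0),(180,255,60),(230,180,262,217))
for n,k in(("jar",m),("cap",o)):
    b=big(k);r=cv2.minAreaRect(b);print(n,r,cv2.contourArea(b),plane(c,cv2.boxPoints(r),.085),plane(c,r[0],.085))
t=mask(im,(18,80,90),(32,255,255),(338,178,370,208));e=cv2.fitEllipse(big(t));print("tumbler",e,plane(c,e[0],.097))
E
```

```text
hsv board [ 22  86 244] [ 24  62 247] mat [ 16 111 233] [ 19 104 242] table [ 12 140 166] jar [ 17 180 147] cap [110  16  48] label [ 27  13 214]
board ((352.0, 197.0), (100.0, 54.0), 90.0) 
 [[ 0.6593 -0.005   0.012 ]
 [ 0.6618 -0.151   0.012 ]
 [ 0.3936 -0.1521  0.012 ]
 [ 0.3911 -0.0097  0.012 ]] [ 0.5265 -0.0794  0.012 ] [np.float64(0.26826921584795627), np.float64(0.1460790257240463), np.float64(0.2682270646230224), np.float64(0.1424899387581089)]
mat ((265.4747314453125, 144.9744415283203), (46.07164001464844, 61.49924087524414), 89.4740219116211) [[0.664  0.1577 0.004 ]]
jar ((252.3929443359375, 198.3082275390625), (21.343135833740234, 16.201379776000977), 67.16634368896484) 250.0 [[0.5269 0.201  0.085 ]
 [0.5432 0.1646 0.085 ]
 [0.4948 0.1425 0.085 ]
 [0.4786 0.1788 0.085 ]] [[0.5108 0.1717 0.085 ]]
cap ((242.49111938476562, 201.62130737304688), (19.690204620361328, 6.41835355758667), 67.61986541748047) 79.0 [[0.5214 0.2132 0.085 ]
 [0.5277 0.1988 0.085 ]
 [0.483  0.1786 0.085 ]
 [0.4767 0.193  0.085 ]] [[0.5022 0.1959 0.085 ]]
tumbler ((350.76953125, 195.95352172851562), (17.353763580322266, 21.176158905029297), 85.88247680664062) [[ 0.5198 -0.0704  0.097 ]]
```

```bash
python3 - <<'E'
from h import *
c=robot.read_camera("top")
cr=lambda *p:np.array(p,float)/3+[225,120]-.33
b=plane(c,cr((317,83),(434,78),(443,380),(319,382)),.012);print(b,b.mean(0))
print("mat",plane(c,cr((49,82),(169,82),(109,23),(109,141)),.004))
print("tumbler rim",plane(c,cr((387,222)),.097),"caps",plane(c,cr((385,334)),.091),plane(c,cr((384,110)),.097))
# jar outline extremes: cap left edge mid, bottom right edge mid
print("jar",plane(c,cr((47,247),(157,210)),.09))
print("table spots",plane(c,[[220,235],[305,215],[305,170],[235,285],[293,270],[390,170]],0))
go(.52,-.075,.30,90)
E
```

```text
[[ 0.6586 -0.0194  0.012 ]
 [ 0.665  -0.1249  0.012 ]
 [ 0.395  -0.1346  0.012 ]
 [ 0.3914 -0.0255  0.012 ]] [ 0.5275 -0.0761  0.012 ]
mat [[0.6572 0.2243 0.004 ]
 [0.6591 0.1151 0.004 ]
 [0.7129 0.1716 0.004 ]
 [0.6039 0.1679 0.004 ]]
tumbler rim [[ 0.5255 -0.0774  0.097 ]] caps [[ 0.4348 -0.0772  0.091 ]] [[ 0.6178 -0.074   0.097 ]]
jar [[0.5008 0.2    0.09  ]
 [0.5328 0.1109 0.09  ]]
table spots [[ 0.4174  0.2724  0.    ]
 [ 0.475   0.0457  0.    ]
 [ 0.5974  0.0485  0.    ]
 [ 0.2865  0.2269  0.    ]
 [ 0.3284  0.0743  0.    ]
 [ 0.6015 -0.183   0.    ]]
q6 -0.09 yaw 69.7 turn -20.3 shift mm [-311.6527 -637.4646    2.6117] tilt [-0.0004 -0.0008 -1.    ]
```

```bash
python3 -m jog '1 0 0 0 -6.8; 1 0 0 0 -6.8; 1 0 0 0 -6.7; 1 -0.016 -0.032 0 0; 1 -0.016 -0.032 0 0; 1 -0.016 -0.032 0 0; 1 -0.016 -0.032 0 0; 1 -0.016 -0.032 0 0; 1 -0.016 -0.032 0 0; 1 -0.016 -0.032 0 0'; python3 -m jog '1 -0.016 -0.032 0 0; 1 -0.016 -0.032 0 0; 1 -0.016 -0.032 0 0; 1 -0.016 -0.032 0 0; 1 -0.016 -0.032 0 0; 1 -0.016 -0.032 0 0; 1 -0.016 -0.032 0 0; 1 -0.016 -0.032 0 0; 1 -0.016 -0.032 0 0; 1 0 0 0 0'; python3 - <<'E'
from h import *
go(.526,-.0765,.30,91.6)
c=wristcam(); cv2.imwrite("pics/w1.png",c["color"][:,:,::-1]); np.save("w1.npy",c["pose"])
E
```

```text
t: 1.08
tool_pos: [0.3206, 0.337, 0.3027]
orientation: [0.0, 3.141, 0.0]
force: [0.8, 0.3, -0.1]
opening: 0.0931
gripper_force: 0.0
t: 1.92
tool_pos: [0.4658, 0.0456, 0.3027]
orientation: [0.008, 3.141, -0.004]
force: [-0.5, -0.7, -0.2]
opening: 0.093
gripper_force: 0.0
q6 -1.58 yaw 89.7 turn -1.9 shift mm [ -56.7151 -123.7608    3.0527] tilt [ 0.0009 -0.0023 -1.    ]
```

View pics/w1.png

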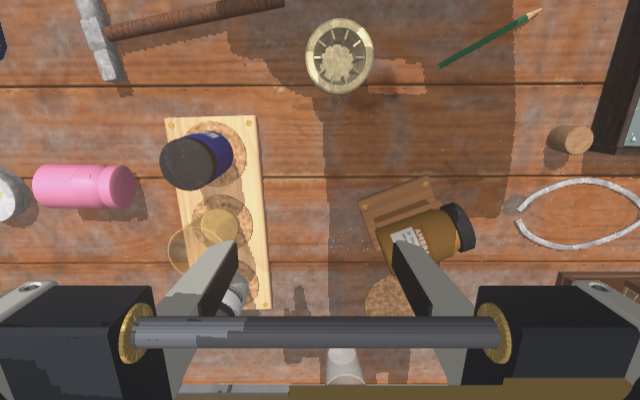

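The wrist view shows the tumbler's foot at about (220,225), the jar cap at (460,227), the cradle at (400,220), and the board's near corners at (165,118) and (257,115). I'll get positions from these.

```bash
python3 - <<'E'
from h import *
c=wristcam(); im=c["color"]
print("foot",plane(c,[[220,225]],.018),"board near corners",plane(c,[[165,118],[257,115]],.012),"right corner",plane(c,[[271,307]],.012))
print("jar cap outer end edge",plane(c,[[462,204],[475,246]],.085),"pad2",plane(c,[[213,153]],.015))
print("cap/body line",plane(c,[[441,208],[457,251]],.085))
print("spots pencil,tube",plane(c,[[440,66],[570,150],[340,57],[520,210]],0))
go(.527,-.0765,.25,91.6)
E
```

```text
foot [[ 0.5256 -0.074   0.018 ]] board near corners [[ 0.3927 -0.1273  0.012 ]
 [ 0.3899 -0.019   0.012 ]] right corner [[ 0.6544 -0.0154  0.012 ]]
jar cap outer end edge [[0.477  0.1996 0.085 ]
 [0.5246 0.2202 0.085 ]] pad2 [[ 0.4336 -0.0743  0.015 ]]
cap/body line [[0.4813 0.1785 0.085 ]
 [0.5304 0.2017 0.085 ]]
spots pencil,tube [[0.3369 0.1935 0.    ]
 [0.4343 0.3674 0.    ]
 [0.3268 0.0779 0.    ]
 [0.5133 0.3206 0.    ]]
q6 -1.57 yaw 89.8 turn -1.8 shift mm [ -59.1439 -127.5948   52.4659] tilt [-0.0006  0.0002 -1.    ]
```

```bash
python3 -m jog '1 0 0 0 -1.8; 1 -0.015 -0.032 0 0; 1 -0.015 -0.032 0 0; 1 -0.015 -0.032 0 0; 1 -0.014 -0.03 0 0; 1 0 0 0.03 0; 1 0 0 0.03 0; 1 0 0 0 0'; python3 - <<'E'
from h import *
go(.526,-.075,.127,91.6)
c=wristcam(); cv2.imwrite("pics/w2.png",c["color"][:,:,::-1])
E
```

```text
t: 2.68
tool_pos: [0.5241, -0.0719, 0.2364]
orientation: [0.049, -3.132, -0.004]
force: [-2.8, 0.0, -1.3]
opening: 0.0932
gripper_force: 0.0
q6 -1.84 yaw 91.8 turn 0.2 shift mm [ -2.8192  -3.4409 109.3575] tilt [-0.0094  0.0027 -1.    ]
```

View pics/w2.png

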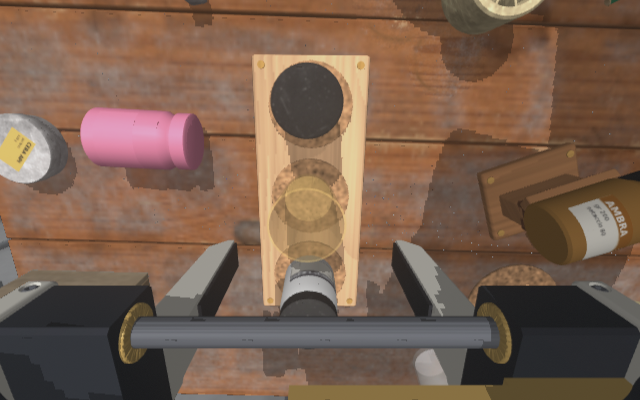

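The wrist view shows the tumbler's rim centred at (307,226) and its foot at (308,198), with the board corners at (253,56), (369,56), (264,305) and (355,306). The fingers straddle the tumbler.

```bash
python3 - <<'E'
from h import *
c=wristcam()
print("rim",plane(c,[[307,226]],.097),"foot",plane(c,[[308,199]],.018));b=plane(c,[[253,56],[369,56],[355,306],[264,305]],.012);print(b,b.mean(0))
print("jar bottom end",plane(c,[[530,222],[572,258]],.085), "label", plane(c,[[573,207]],.112))
go(.526,-.075,.127,91.6)
E
```

```text
rim [[ 0.5294 -0.077   0.097 ]] foot [[ 0.5306 -0.0776  0.018 ]]
[[ 0.3964 -0.132   0.012 ]
 [ 0.3929 -0.0249  0.012 ]
 [ 0.6627 -0.0187  0.012 ]
 [ 0.6646 -0.1263  0.012 ]] [ 0.5291 -0.0755  0.012 ]
jar bottom end [[0.5248 0.1073 0.085 ]
 [0.5565 0.1514 0.085 ]] label [[0.5028 0.1149 0.112 ]]
q6 -1.84 yaw 91.9 turn 0.3 shift mm [ -0.2102  -2.9939 114.9515] tilt [-0.0032  0.0011 -1.    ]
```

```bash
python3 -m jog '1 -0.002 -0.004 0.02 0; 1 0 0 0.03 0; 1 0 0 0.03 0; 1 0 0 0.025 0; 1 0 0 0.01 0; 1 0 0 0 0; 0.5 0 0 0 0; 0.4 0 0 0 0; 0.3 0 0 0 0; 0.3 0 0 0 0' 10; python3 -m jog '0.3 0 0 0 0; 0.3 0 0 0 0; 0.3 0 0 0 0; 0.3 0 0 0 0; 0.3 0 0 0 0; 0.3 0 0 0 0'
```

```text
t: 3.62
tool_pos: [0.5304, -0.0778, 0.1298]
orientation: [-0.049, 3.138, -0.001]
force: [-0.7, 1.2, -0.2]
opening: 0.071
gripper_force: 0.0
t: 4.12
tool_pos: [0.5298, -0.0778, 0.1287]
orientation: [-0.048, 3.14, -0.001]
force: [-0.8, 0.3, 6.8]
opening: 0.0607
gripper_force: 10.0
```

```bash
python3 -m jog '0.3 0 0 -0.005 0; 0.3 0 0 -0.02 0; 0.3 0 0 -0.03 0; 0.3 0 0 -0.03 0; 0.3 0 0 -0.02 0; 0.3 0 0 0 0'; python3 - <<'E'
from h import *
c=robot.read_camera("top"); im=c["color"]
h=cv2.cvtColor(im,cv2.COLOR_RGB2HSV)
m=cv2.inRange(im[120:172,236:286],np.array([215,165,100]),np.array([255,235,190]))
m=cv2.morphologyEx(m,3,np.ones((3,3)));b=big(m)+[236,120];x,y,w,hh=cv2.boundingRect(b);print(x,y,w,hh,plane(c,[[x+w/2-.5,y+hh/2-.5]],.004))
b=cv2.minEnclosingCircle(b);print(b)
go(.658,.170,.21,91.6)
E
```

```text
t: 4.62
tool_pos: [0.5313, -0.078, 0.2381]
orientation: [-0.048, 3.134, -0.003]
force: [1.3, -1.2, -0.7]
opening: 0.0605
gripper_force: 10.0
241 128 28 29 [[0.6717 0.188  0.004 ]]
((254.5, 139.5), 17.10272979736328)
q6 -1.84 yaw 91.8 turn 0.2 shift mm [-134.3107  244.2019   25.6515] tilt [ 0.0047 -0.0011 -1.    ]
```

```bash
python3 -m jog '0.3 -0.008 0.015 0 0; 0.3 -0.016 0.03 0 0; 0.3 -0.016 0.03 0 0; 0.3 -0.016 0.03 0 0; 0.3 -0.016 0.03 0 0; 0.3 -0.016 0.03 0 0; 0.3 -0.016 0.03 0 0; 0.3 -0.016 0.03 0 0; 0.3 -0.01 0.015 0 0; 0.3 0 0 0 0'; python3 - <<'E'
from h import *
go(.658,.170,.118,91.6)
c=wristcam(); cv2.imwrite("pics/w3.png",c["color"][:,:,::-1])
E
```

```text
t: 5.5
tool_pos: [0.6514, 0.1699, 0.2294]
orientation: [0.054, -3.138, -0.001]
force: [0.6, 0.3, -1.6]
opening: 0.0611
gripper_force: 10.0
q6 -1.43 yaw 92.0 turn 0.4 shift mm [ -7.0273  -0.2029 111.3312] tilt [-0.0035  0.0006 -1.    ]
```

View pics/w3.png

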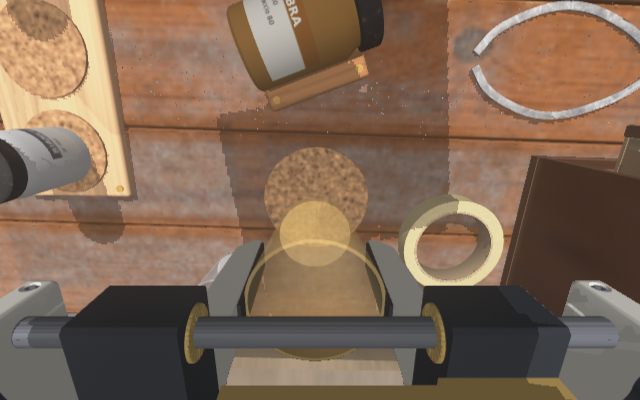

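The wrist view shows the mat centred near (316,197), spanning u 264–368 with its top at v 148. The tumbler's foot is at (315,234). The jar is at (300,40).

```bash
python3 - <<'E'
from h import *
c=wristcam()
e=plane(c,[[264,197],[368,197],[316,148],[316,197]],.004);print("mat",e,(e[0]+e[1])/2)
print("foot",plane(c,[[315,234]],.115))
print("jar bot bottom edge",plane(c,[[228,10],[266,92]],.085),"cap corner",plane(c,[[383,46]],.085))
go(.658,.170,.118,91.6)
E
```

```text
mat [[0.6579 0.1155 0.004 ]
 [0.6542 0.2244 0.004 ]
 [0.6052 0.1681 0.004 ]
 [0.656  0.1699 0.004 ]] [0.656  0.1699 0.004 ]
foot [[0.6506 0.1686 0.115 ]]
jar bot bottom edge [[0.5081 0.1073 0.085 ]
 [0.5574 0.1313 0.085 ]] cap corner [[0.5258 0.2099 0.085 ]]
q6 -1.43 yaw 91.9 turn 0.3 shift mm [ -7.9643   3.2243 111.7171] tilt [-0.0042 -0.0011 -1.    ]
```

```bash
python3 -m jog '0.3 -0.008 0.002 0.02 0; 0.3 0 0 0.03 0; 0.3 0 0 0.03 0; 0.3 0 0 0.02 0; 0.3 0 0 0.006 0; 0.3 0 0 0.002 0; 0.3 0 0 0 0'; python3 -m jog '0.3 0 0 0.002 0; 0.3 0 0 0.002 0;0.3 0 0 0 0; 0.3 0 0 0 0'
```

```text
t: 6.18
tool_pos: [0.6594, 0.1677, 0.1248]
orientation: [0.047, -3.141, 0.0]
force: [0.6, 0.3, -0.4]
opening: 0.061
gripper_force: 10.0
t: 6.52
tool_pos: [0.6601, 0.1687, 0.1218]
orientation: [-0.049, 3.14, 0.0]
force: [0.1, -0.4, -1.5]
opening: 0.0609
gripper_force: 10.0
```

```bash
python3 -m jog '0.3 0 0 0.001 0; 0.3 0 0 0.001 0; 0.3 0 0 0.001 0; 0.3 0 0 0 0;0.3 0 0 0 0'; python3 -m jog '0.3 0 0 0.001 0; 0.3 0 0 0 0;0.3 0 0 0 0'
```

```text
t: 6.93
tool_pos: [0.6597, 0.1687, 0.1178]
orientation: [-0.049, 3.141, 0.0]
force: [-0.1, -0.5, -0.1]
opening: 0.0608
gripper_force: 10.0
t: 7.18
tool_pos: [0.6601, 0.1687, 0.1178]
orientation: [-0.049, 3.14, 0.0]
force: [-2.1, -0.2, 5.1]
opening: 0.0605
gripper_force: 10.0
```

```bash
python3 -m jog '0.75 0 0 0 0; 1 0 0 0 0; 1 0 0 0 0; 1 0 0 0 0; 1 0 0 -0.02 0; 1 0 0 -0.03 0; 1 0 0 -0.04 0; 1 0 0 -0.03 0; 1 0.03 0 -0.03 0; 1 0.035 0 -0.01 0'; python3 -m jog '1 0.035 0 0 6.8; 1 0.025 0 0 6.8; 1 0 0 0 7; 1 0 0 0 7; 1 0 0 0 7; 1 0 0 0 7; 1 0 0 0 7; 1 0 0 0 7; 1 0 0 0 7; 1 0 0 0 6.6'; python3 - <<'E'
from h import *
robot.read_camera("top")
go(.517,.162,.24,23)
c=wristcam(); t=robot.read_camera("top")["color"]
w=c["color"]; np.save("w4.npy",w); o=np.zeros((600,640,3),np.uint8); o[:400]=w; o[400:,:320]=cv2.resize(t[110:210,200:360],(320,200)); cv2.imwrite("pics/w4.png",o[:,:,::-1])
E
```

```text
t: 8.02
tool_pos: [0.5972, 0.1666, 0.281]
orientation: [-0.047, 3.134, 0.002]
force: [0.5, 0.5, 1.6]
opening: 0.0931
gripper_force: 0.0
t: 8.85
tool_pos: [0.5352, 0.1677, 0.2761]
orientation: [-1.752, -2.608, 0.0]
force: [0.4, -0.4, 1.2]
opening: 0.0928
gripper_force: 0.0
q6 -0.17 yaw 21.7 turn -1.3 shift mm [  1.8402 -18.9998  36.0551] tilt [-0.0002 -0.     -1.    ]
```

View pics/w4.png

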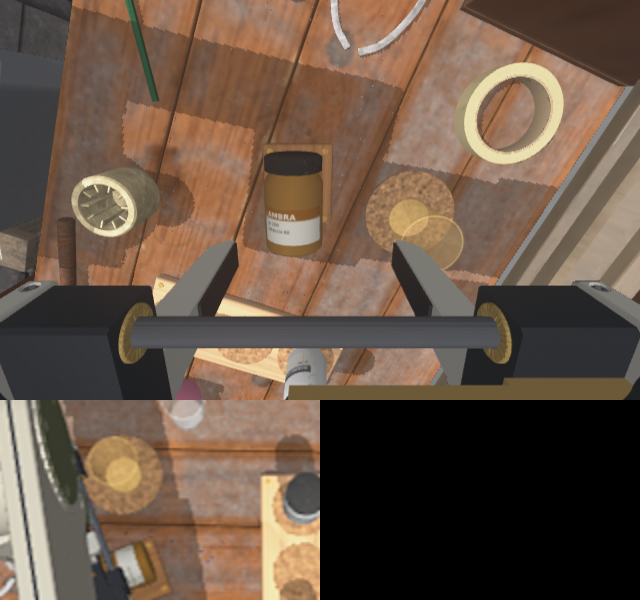

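The tumbler stands on the mat, with its foot at (410,222) and the mat centred at (410,213). The jar lies in line with the tool: cap end at v≈152, bottom end at v≈255, edges at u≈265 and 322.

```bash
python3 - <<'E'
from h import *
c=wristcam()
print("mat",plane(c,[[410,213]],.004),"foot",plane(c,[[410,222]],.008))
s=robot.read_state();M=R.from_rotvec(s["orientation"]).as_matrix()
P=plane(c,[[264,170],[322,170],[265,235],[322,235]],.085);print("edges tool y",((P-s["tool_pos"])@M)[:,:2]*1e3)
for v,z in((152,.085),(152,.111),(180,.112),(255,.085),(255,.10),(255,.06)):
    p=plane(c,[[293,v]],z);print(v,z,p,(p-s["tool_pos"])@M*1e3)
E
```

```text
mat [[0.6588 0.176  0.004 ]] foot [[0.6626 0.1665 0.008 ]]
edges tool y [[ 29.8659 -45.5811]
 [ 29.8131   6.9499]
 [-34.0371 -47.8921]
 [-34.0808   7.3426]]
152 0.085 [[0.4998 0.2029 0.085 ]] [[ 46.0841 -18.9463 191.0884]]
152 0.111 [[0.5001 0.207  0.111 ]] [[ 49.8184 -17.0936 165.0882]]
180 0.112 [[0.5086 0.1858 0.112 ]] [[ 26.9615 -17.5419 164.087 ]]
255 0.085 [[0.5371 0.1083 0.085 ]] [[-55.5566 -21.2423 191.083 ]]
255 0.1 [[0.5352 0.1159 0.1   ]] [[-47.8155 -20.0473 176.0832]]
255 0.06 [[0.5403 0.0956 0.06  ]] [[-68.4582 -23.2341 216.0827]]
```

```bash
python3 -m jog '1 -0.012 -0.01 0 0; 1 -0.013 -0.01 0 0; 1 0 0 0.03 0; 1 0 0 0.03 0; 1 0 0 0.03 0; 1 0 0 0.02 0; 1 0 0 0.01 0; 1 0 0 0 0; 0.6 0 0 0 0; 0.5 0 0 0 0' 8; python3 -m jog '0.3 0 0 0 0; 0.3 0 0 0 0; 0.3 0 0 0 0; 0.3 0 0 0 0; 0.3 0 0 0 0; 0.3 0 0 0 0; 0.3 0 0 0 0'; python3 -c "
from h import *
go(.41,.265,.26,21.7)"
```

```text
t: 9.88
tool_pos: [0.5275, 0.137, 0.1582]
orientation: [1.742, 2.612, 0.003]
force: [0.2, -0.6, 0.3]
opening: 0.0839
gripper_force: 0.0
t: 10.47
tool_pos: [0.5262, 0.1367, 0.1565]
orientation: [-1.744, -2.613, 0.001]
force: [-3.6, -1.9, 5.9]
opening: 0.0531
gripper_force: 8.0
q6 -0.23 yaw 22.6 turn 0.9 shift mm [ 162.1115  -60.619  -103.4707] tilt [-0.0007 -0.0005 -1.    ]
```

```bash
python3 -m jog '0.3 0 0 -0.004 0; 0.3 0 0 -0.01 0; 0.3 0 0 -0.02 0; 0.3 0 0 -0.02 0; 0.3 0 0 -0.02 0; 0.3 0 0 -0.02 0; 0.3 0 0 -0.01 0; 0.3 0 0 0 0; 0.3 0 0 0 0'; python3 - <<'E'
from h import *
c=robot.read_camera("side")["color"]; w=wristcam()["color"]
o=np.zeros((560,640,3),np.uint8); o[:260]=w[140:400]; o[260:,:480]=cv2.resize(c[80:180,215:375],(480,300)); cv2.imwrite("pics/l5.png",o[:,:,::-1])
E
```

```text
t: 11.22
tool_pos: [0.5266, 0.137, 0.2604]
orientation: [1.743, 2.613, 0.001]
force: [0.6, -0.5, -3.1]
opening: 0.0532
gripper_force: 8.0
```

View pics/l5.png

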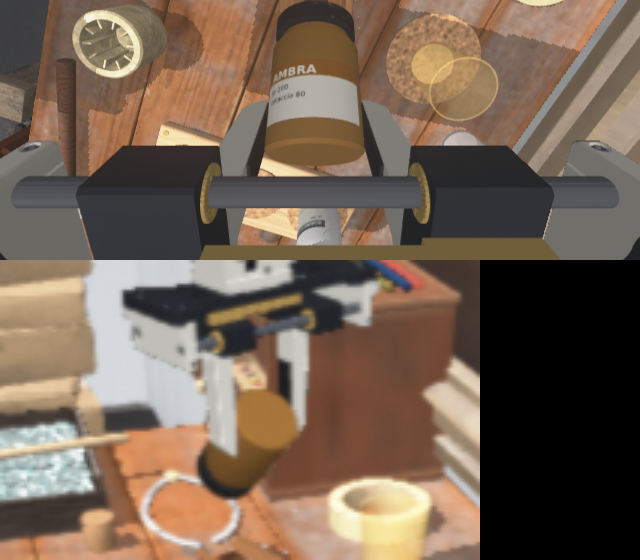

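The lifted jar has already swung partly cap-down, about 40–50° in the side view; the wrist view shows the cap lower than the base and receding. I'll carry it to the clear table patch and lighten the grip there.

```bash
python3 -m jog '0.3 0.015 -0.005 0 0; 0.3 0.03 -0.01 0 0; 0.3 0.03 -0.012 0 0; 0.3 0.03 -0.012 0 0; 0.3 0.03 -0.012 0 0; 0.3 0.02 -0.007 0 0; 0.3 0.007 0 0.02 0; 0.3 0 0 0.03 0; 0.3 0 0 0.02 0; 0.3 0 0 0.01 0'; python3 -m jog '0.3 0 0 0.01 0; 0.3 0 0 0 0; 0.3 0 0 0 0; 0.3 0 0 0 0; 0.3 0 0 0 0; 0.3 0 0 0 0; 0.3 0 0 0 0; 0.3 0 0 0 0' 4.5; python3 - <<'E'
from h import *
c=robot.read_camera("side")["color"]; w=wristcam()["color"]
o=np.zeros((560,640,3),np.uint8); o[:260]=w[140:400]; o[260:,:480]=cv2.resize(c[80:180,160:320],(480,300)); cv2.imwrite("pics/l6.png",o[:,:,::-1])
E
```

```text
t: 12.15
tool_pos: [0.408, 0.2634, 0.1755]
orientation: [-1.741, -2.611, 0.01]
force: [1.0, -1.4, -2.9]
opening: 0.053
gripper_force: 8.0
t: 12.82
tool_pos: [0.411, 0.2644, 0.1708]
orientation: [1.744, 2.613, 0.001]
force: [0.2, -0.1, -3.0]
opening: 0.0534
gripper_force: 4.5
```

View pics/l6.png

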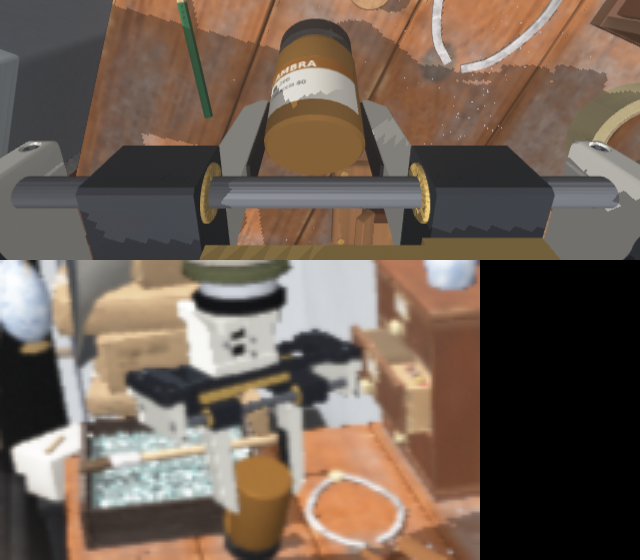

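The jar is now roughly 20° off vertical with its cap down. I'll press it gently onto the table to square it.

```bash
for i in 1; do python3 -m jog '0.3 0.002 0 0.006 0; 0.3 0.002 0 0.006 0; 0.3 0.002 0 0.004 0; 0.3 0 0 0 0; 0.3 0 0 0 0'; python3 -m jog '0.3 0.002 0 0.004 0; 0.3 0.002 0 0.003 0; 0.3 0 0 0 0'; python3 -m jog '0.3 0.002 0 0.003 0; 0.3 0.002 0 0.003 0; 0.3 0 0 0 0'; done | grep -E "t:|pos|force"; python3 - <<'E'
from h import *
c=robot.read_camera("side");s=wristcam()
cv2.imwrite("pics/s7.png",c["color"][:,:,::-1]);cv2.imwrite("pics/w7.png",s["color"][:,:,::-1])
o=np.hstack([cv2.resize(c["color"][100:190,190:280],(400,400),interpolation=cv2.INTER_CUBIC),cv2.resize(s["color"][120:380,190:450],(400,400))]);cv2.imwrite("pics/c7.png",o[:,:,::-1])
E
```

```text
t: 13.33
tool_pos: [0.4078, 0.2698, 0.1534]
force: [-0.3, 0.2, -2.4]
gripper_force: 4.5
t: 13.58
tool_pos: [0.4072, 0.2741, 0.1475]
force: [0.1, 1.0, 1.1]
gripper_force: 4.5
t: 13.83
tool_pos: [0.4059, 0.278, 0.142]
force: [1.0, 0.2, 3.7]
gripper_force: 4.5
```

View pics/c7.png

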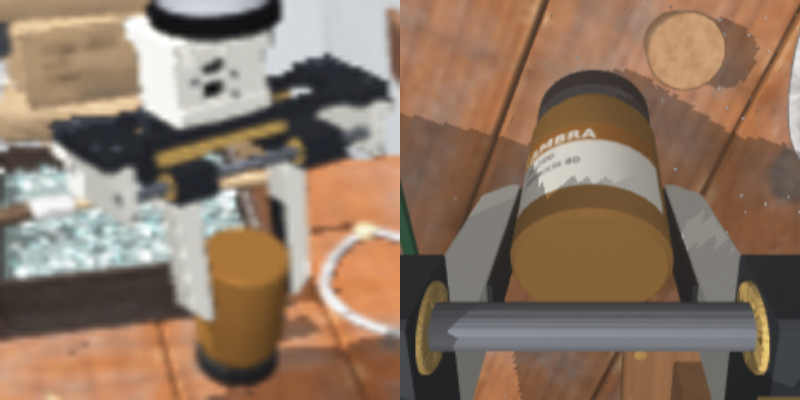

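The pictures show the jar nearly vertical with its cap on the table. That was the last of my 10 pictures, so the rest is done by numbers.

```bash
python3 -m jog '0.3 0 0 0.002 0; 0.3 0 0 0.002 0; 0.3 0 0 0 0;0.3 0 0 0 0' | grep -E "pos|force"; cat > tilt.py <<'E'
from h import *
def tilt():
    c=robot.read_camera("side"); im=c["color"]; K,T=c["intrinsics"],c["pose"]
    s=robot.read_state(); M=R.from_rotvec(s["orientation"]).as_matrix(); g=s["tool_pos"]+.071*M[:,2]
    pr=lambda p:(lambda q:q[:2]/q[2])(K@(T[:3,:3].T@(np.array(p)-T[:3,3])))
    u,v=pr(g).astype(int); roi=(u-28,v-45,u+28,v+45)
    am=mask(im,(12,130,60),(24,255,255),roi); am=cv2.morphologyEx(am,2,np.ones((3,3))); b=big(am)
    hull=cv2.fillPoly(np.zeros_like(am),[b],255); ys,xs=np.nonzero(hull)
    print("roi",roi,"amber bbox",cv2.boundingRect(b),cv2.contourArea(b))
    L=[];Rr=[]
    for y in range(ys.min(),ys.max()+1):
        r=xs[ys==y]; L.append((y,r.min()));Rr.append((y,r.max()))
    L,Rr=np.array(L),np.array(Rr); print("L",L[::4].tolist(),"R",Rr[::4].tolist())
    for zz in(.01,.085): print("expected axis px at z",zz,pr([g[0],g[1],zz]))
    n=len(L); sl=slice(n//4,3*n//4)
    mid=(L[sl,1]+Rr[sl,1])/2; print("mid slope",np.polyfit(L[sl,0],mid,1)[0],"L,R slope",np.polyfit(L[sl,0],L[sl,1],1)[0],np.polyfit(Rr[sl,0],Rr[sl,1],1)[0])
    a,b2=pr([g[0],g[1],.01]),pr([g[0],g[1],.085]); print("vertical slope",(a-b2)[0]/(a-b2)[1])
if __name__=="__main__": tilt()
E
python3 tilt.py
```

```text
tool_pos: [0.4059, 0.2775, 0.1379]
force: [1.2, 1.3, 5.6]
gripper_force: 4.5
roi (np.int64(216), np.int64(120), np.int64(272), np.int64(210)) amber bbox (234, 152, 20, 31) 432.5
L [[152, 239], [156, 237], [160, 238], [164, 238], [168, 239], [172, 239], [176, 234], [180, 238]] R [[152, 250], [156, 253], [160, 253], [164, 253], [168, 253], [172, 252], [176, 252], [180, 249]]
expected axis px at z 0.01 [246.8528 183.6423]
expected axis px at z 0.085 [244.237 159.064]
mid slope -0.03235294117646839 L,R slope 0.005882352941180389 -0.07058823529411337
vertical slope 0.10642977365469693
```

```bash
python3 -m jog '0.3 0.003 0 0 0; 0.3 0.004 0 0.001 0; 0.3 0.004 0 0.001 0; 0.3 0.004 0 0.001 0; 0.3 0.004 0 0.001 0; 0.3 0.003 0 0 0; 0.3 0 0 0 0;0.3 0 0 0 0' 3| grep -E "pos|force";  python3 tilt.py | tail -6
```

```text
tool_pos: [0.3961, 0.2973, 0.1323]
force: [0.5, -0.4, -2.0]
gripper_force: 3.0
roi (np.int64(212), np.int64(119), np.int64(268), np.int64(209)) amber bbox (232, 152, 19, 31) 451.0
L [[152, 235], [156, 233], [160, 233], [164, 234], [168, 234], [172, 234], [176, 232], [180, 234]] R [[152, 247], [156, 248], [160, 248], [164, 249], [168, 250], [172, 250], [176, 250], [180, 248]]
expected axis px at z 0.01 [242.2827 181.0023]
expected axis px at z 0.085 [239.5306 156.6311]
mid slope 0.08235294117647123 L,R slope 0.0014705882352945429 0.16323529411764862
vertical slope 0.1129227895756251
```

```bash
python3 -m jog '0.3 0 0 0.001 0; 0.3 0 0 0.001 0; 0.3 0 0 0 0;0.3 0 0 0 0'| grep -E "pos|force"; python3 -m jog '0.3 0 0 0.001 0; 0.3 0 0 0.001 0; 0.3 0 0 0 0;0.3 0 0 0 0'| grep -E "pos|force"; python3 tilt.py | tail -6
```

```text
tool_pos: [0.3969, 0.2976, 0.1314]
force: [-2.5, 1.9, 2.6]
gripper_force: 3.0
tool_pos: [0.3971, 0.2975, 0.1293]
force: [-1.1, -0.1, 3.6]
gripper_force: 3.0
roi (np.int64(212), np.int64(120), np.int64(268), np.int64(210)) amber bbox (232, 152, 20, 31) 451.5
L [[152, 235], [156, 233], [160, 234], [164, 234], [168, 235], [172, 235], [176, 232], [180, 235]] R [[152, 247], [156, 248], [160, 249], [164, 249], [168, 250], [172, 251], [176, 250], [180, 248]]
expected axis px at z 0.01 [242.6293 180.8917]
expected axis px at z 0.085 [239.8915 156.5296]
mid slope 0.10661764705882561 L,R slope 0.04852941176470874 0.1647058823529429
vertical slope 0.1123791631473767
```

```bash
python3 -m jog '0.3 0 0 0 0;0.3 0 0 0 0;0.3 0 0 0 0;0.3 0 0 -0.005 0;0.3 0 0 -0.01 0;0.3 0 0 -0.015 0;0.3 0 0 -0.01 0; 0.3 0 0 0 0;0.3 0 0 0 0;0.3 0 0 0 0' 25| grep -E "pos|force"; cat > side2.py <<'E'
from h import *
# silhouette incl. cap & label: top-face ellipse centre and cap bottom from side + expected size check; wrist top face
s=robot.read_state();M=R.from_rotvec(s["orientation"]).as_matrix()
c=wristcam();im=c["color"]
am=mask(im,(10,120,40),(25,255,255),(230,120,420,330)); dk=mask(im,(0,0,0),(180,255,75),(270,140,360,215))
for n,m in(("amber",am),("dark",dk)):
    b=big(cv2.morphologyEx(m,2,np.ones((3,3))));print(n,cv2.boundingRect(b),cv2.contourArea(b))
K=c["intrinsics"];T=c["pose"];pr=lambda p:(lambda q:q[:2]/q[2])(K@(T[:3,:3].T@(np.array(p)-T[:3,3])))
# predicted silhouette for an upright jar centred on tool axis, upper face at z0
import sys; g=s["tool_pos"]; z0=float(sys.argv[1]) if len(sys.argv)>1 else g[2]-.071+.02
a=np.linspace(0,6.28,73)
f=lambda z,r:np.array([pr(g*[1,1,0]+[r*np.cos(t),r*np.sin(t),z]) for t in a])
for n,z,r in(("top face",z0,.027),("capstart",z0-.074,.026),("capend",z0-.088,.026)):
    q=f(z,r);print(n,"u",q[:,0].min(),q[:,0].max(),"v",q[:,1].min(),q[:,1].max())
E
python3 side2.py .128; python3 tilt.py | tail -6
```

```text
tool_pos: [0.3966, 0.2974, 0.1688]
force: [-0.2, -0.6, -2.4]
gripper_force: 25.0
amber (258, 230, 114, 86) 8167.0
dark (289, 191, 56, 17) 270.5
top face u 255.9885872433778 371.8835042518214 v 244.8555768700404 344.52508041970555
capstart u 276.9655826200698 351.58595134637403 v 198.4215270507323 267.2221518920016
capend u 279.20681880456385 349.42583346527186 v 192.76484673581416 258.0296610420237
roi (np.int64(211), np.int64(107), np.int64(267), np.int64(197)) amber bbox (230, 138, 20, 32) 468.0
L [[138, 240], [142, 231], [146, 232], [150, 232], [154, 233], [158, 233], [162, 230], [166, 231]] R [[138, 243], [142, 247], [146, 247], [150, 247], [154, 248], [158, 248], [162, 249], [166, 247]]
expected axis px at z 0.01 [242.3269 180.988 ]
expected axis px at z 0.085 [239.5766 156.6179]
mid slope 0.08235294117647049 L,R slope 0.026470588235295012 0.1382352941176461
vertical slope 0.11285339397371735
```

```bash
python3 - <<'E'
from h import *
im=wristcam()["color"]
print([(v,im[v,312:318].mean(0).astype(int).tolist()) for v in range(184,260,2)])
print("row 262", [(u,im[262,u].tolist()) for u in list(range(250,262,2))+list(range(366,378,2))])
E
```

```text
[(184, [167, 133, 113]), (186, [162, 130, 111]), (188, [160, 130, 113]), (190, [113, 94, 83]), (192, [56, 47, 43]), (194, [60, 53, 50]), (196, [73, 68, 66]), (198, [84, 66, 50]), (200, [90, 68, 43]), (202, [92, 69, 43]), (204, [93, 70, 43]), (206, [100, 77, 50]), (208, [108, 74, 41]), (210, [121, 93, 66]), (212, [128, 106, 83]), (214, [153, 148, 140]), (216, [155, 151, 143]), (218, [154, 150, 143]), (220, [155, 150, 143]), (222, [154, 150, 143]), (224, [154, 150, 143]), (226, [154, 150, 143]), (228, [147, 140, 130]), (230, [106, 78, 47]), (232, [107, 79, 47]), (234, [107, 80, 47]), (236, [108, 80, 47]), (238, [153, 111, 61]), (240, [176, 128, 69]), (242, [165, 119, 65]), (244, [137, 100, 56]), (246, [141, 103, 58]), (248, [141, 103, 58]), (250, [141, 103, 57]), (252, [142, 103, 58]), (254, [141, 103, 57]), (256, [141, 103, 57]), (258, [141, 103, 57])]
row 262 [(250, [130, 127, 121]), (252, [130, 127, 121]), (254, [129, 127, 121]), (256, [130, 127, 121]), (258, [130, 127, 121]), (260, [106, 103, 98]), (366, [51, 44, 39]), (368, [53, 49, 47]), (370, [126, 123, 118]), (372, [130, 127, 121]), (374, [129, 126, 121]), (376, [129, 126, 121])]
```

The jar is vertical to within about 1°: both ends are offset by the same 2–3 px from the upright prediction. Holding it upside down.

```bash
for i in 1 2 3; do python3 -m jog '0.3 0 0 0 0;0.3 0 0 0 0;0.3 0 0 0 0;0.3 0 0 0 0;0.3 0 0 0 0;0.3 0 0 0 0;0.3 0 0 0 0;0.3 0 0 0 0;0.3 0 0 0 0;0.3 0 0 0 0'; done | tail -6
```

```text
t: 19.23
tool_pos: [0.3969, 0.2976, 0.1692]
orientation: [-1.744, -2.613, 0.0]
force: [-0.1, 1.5, -3.2]
opening: 0.0529
gripper_force: 25.0
```

```bash
python3 -m jog '0.3 0 0 0.015 0;0.3 0 0 0.015 0;0.3 0 0 0.006 0;0.3 0 0 0.002 0;0.3 0 0 0 0;0.3 0 0 0 0'|grep -E "pos|force"; python3 -m jog '0.3 0 0 0.001 0;0.3 0 0 0 0;0.3 0 0 0 0' 3|grep -E "pos|force"; python3 -m jog '0.3 -0.005 0 -0.001 0;0.3 -0.005 0 -0.001 0;0.3 -0.005 0 -0.001 0;0.3 -0.005 0 -0.001 0;0.3 -0.005 0 0 0;0.3 -0.005 0 0 0;0.3 -0.005 0 0 0;0.3 0 0 0 0'|grep -E "pos|force"; python3 tilt.py|tail -6;python3 - <<'E'
from h import *
im=wristcam()["color"]
print([(v,im[v,312:318].mean(0).astype(int).tolist()) for v in range(100,310,5)])
E
```

```text
tool_pos: [0.3972, 0.2977, 0.1318]
force: [1.0, 0.6, -2.3]
gripper_force: 25.0
tool_pos: [0.3972, 0.2977, 0.1308]
force: [0.5, -0.7, -2.6]
gripper_force: 3.0
tool_pos: [0.4106, 0.2643, 0.1341]
force: [-0.1, 0.2, -3.3]
gripper_force: 3.0
roi (np.int64(219), np.int64(123), np.int64(275), np.int64(213)) amber bbox (239, 154, 19, 32) 465.5
L [[154, 245], [158, 240], [162, 240], [166, 241], [170, 241], [174, 242], [178, 239], [182, 240]] R [[154, 253], [158, 255], [162, 256], [166, 256], [170, 257], [174, 257], [178, 257], [182, 256]]
expected axis px at z 0.01 [249.2353 185.518 ]
expected axis px at z 0.085 [246.6861 160.7932]
mid slope 0.09411764705882193 L,R slope 0.094117647058823 0.09411764705882832
vertical slope 0.10310263719532708
[(100, [154, 117, 98]), (105, [155, 117, 96]), (110, [165, 125, 102]), (115, [174, 134, 110]), (120, [179, 136, 111]), (125, [179, 133, 107]), (130, [175, 130, 103]), (135, [172, 127, 100]), (140, [170, 128, 103]), (145, [167, 131, 109]), (150, [157, 126, 107]), (155, [156, 128, 113]), (160, [163, 138, 124]), (165, [165, 139, 124]), (170, [169, 143, 128]), (175, [173, 137, 117]), (180, [174, 136, 113]), (185, [167, 125, 98]), (190, [99, 74, 60]), (195, [68, 64, 62]), (200, [88, 66, 42]), (205, [92, 68, 42]), (210, [120, 95, 71]), (215, [150, 146, 139]), (220, [150, 146, 139]), (225, [149, 146, 139]), (230, [103, 76, 45]), (235, [104, 77, 45]), (240, [172, 124, 67]), (245, [142, 103, 57]), (250, [137, 100, 56]), (255, [137, 100, 56]), (260, [137, 100, 55]), (265, [137, 100, 55]), (270, [137, 100, 55]), (275, [137, 100, 55]), (280, [137, 100, 55]), (285, [137, 100, 55]), (290, [137, 100, 55]), (295, [137, 100, 55]), (300, [137, 100, 55]), (305, [137, 100, 55])]
```

```bash
python3 -m jog '0.3 0.017 0 0 0;0.3 0.017 0 0 0;0.3 0 0 0.003 0;0.3 0 0 0.003 0;0.3 0 0 0.001 0;0.3 0 0 0 0'|grep -E "pos|force"; python3 -m jog '0.3 -0.005 0 -0.001 0;0.3 -0.005 0 -0.001 0;0.3 -0.005 0 -0.001 0;0.3 -0.005 0 -0.001 0;0.3 -0.005 0 0 0;0.3 -0.005 0 0 0;0.3 -0.005 0 0 0;0.3 0 0 0 0'|grep -E "pos|force"; python3 - <<'E'
from h import *
im=wristcam()["color"]
print([(v,im[v,312:318].mean(0).astype(int).tolist()) for v in range(100,310,6)])
E
```

```text
tool_pos: [0.3978, 0.2967, 0.1276]
force: [0.4, 2.3, 2.3]
gripper_force: 3.0
tool_pos: [0.4108, 0.2631, 0.1308]
force: [-0.2, 0.1, -2.1]
gripper_force: 3.0
[(100, [154, 117, 96]), (106, [161, 122, 100]), (112, [173, 133, 110]), (118, [178, 135, 110]), (124, [177, 132, 105]), (130, [173, 129, 102]), (136, [171, 127, 101]), (142, [166, 130, 108]), (148, [157, 126, 107]), (154, [156, 130, 115]), (160, [165, 140, 126]), (166, [167, 141, 126]), (172, [57, 50, 46]), (178, [62, 57, 54]), (184, [84, 70, 57]), (190, [104, 78, 48]), (196, [107, 79, 48]), (202, [135, 103, 74]), (208, [160, 145, 128]), (214, [179, 175, 167]), (220, [178, 174, 166]), (226, [178, 175, 166]), (232, [178, 175, 166]), (238, [121, 90, 53]), (244, [123, 91, 53]), (250, [133, 97, 56]), (256, [135, 99, 57]), (262, [135, 99, 56]), (268, [134, 98, 56]), (274, [135, 98, 56]), (280, [134, 98, 55]), (286, [134, 98, 55]), (292, [134, 98, 55]), (298, [134, 98, 55]), (304, [134, 98, 55])]
```

```bash
python3 -m jog '0.3 0 0 0.003 0;0.3 -0.005 0 0.001 0;0.3 -0.005 0 0 0;0.3 -0.005 0 0.001 0;0.3 -0.005 0 0.001 0;0.3 -0.005 0 0.002 0;0.3 0 0 0 0;0.3 0 0 0 0'|grep -E "pos|force"; cat > col.py <<'E'
from h import *
im=wristcam()["color"]
print([(v,im[v,312:318].mean(0).astype(int).tolist()) for v in range(60,280,6)])
E
python3 col.py
```

```text
tool_pos: [0.4206, 0.2408, 0.1232]
force: [0.4, 0.1, 2.7]
gripper_force: 3.0
[(60, [159, 120, 99]), (66, [169, 129, 105]), (72, [179, 138, 113]), (78, [184, 140, 114]), (84, [183, 137, 109]), (90, [179, 133, 106]), (96, [176, 131, 103]), (102, [174, 132, 107]), (108, [168, 133, 112]), (114, [159, 128, 110]), (120, [159, 133, 118]), (126, [168, 142, 127]), (132, [171, 146, 131]), (138, [175, 143, 124]), (144, [179, 141, 119]), (150, [62, 55, 53]), (156, [61, 56, 53]), (162, [69, 64, 62]), (168, [120, 88, 51]), (174, [133, 98, 56]), (180, [135, 99, 57]), (186, [137, 100, 58]), (192, [138, 101, 58]), (198, [151, 99, 52]), (204, [164, 121, 80]), (210, [160, 116, 71]), (216, [168, 165, 157]), (222, [168, 165, 157]), (228, [168, 165, 157]), (234, [168, 165, 157]), (240, [168, 165, 157]), (246, [168, 164, 156]), (252, [161, 154, 143]), (258, [116, 87, 52]), (264, [117, 87, 52]), (270, [117, 87, 51]), (276, [142, 104, 59])]
```

```bash
python3 -m jog '0.3 -0.005 0 0.002 0;0.3 -0.005 0 0.002 0;0.3 -0.005 0 0.003 0;0.3 -0.005 0 0.003 0;0.3 -0.005 0 0.003 0;0.3 0 0 0 0;0.3 0 0 0 0'|grep -E "pos|force"; python3 col.py
```

```text
tool_pos: [0.4297, 0.2176, 0.1097]
force: [0.4, -2.2, 1.6]
gripper_force: 3.0
[(60, [176, 139, 116]), (66, [168, 135, 114]), (72, [166, 137, 120]), (78, [170, 144, 128]), (84, [175, 148, 132]), (90, [177, 149, 134]), (96, [181, 149, 131]), (102, [185, 146, 124]), (108, [185, 142, 117]), (114, [179, 133, 103]), (120, [170, 121, 92]), (126, [68, 62, 60]), (132, [68, 62, 60]), (138, [68, 62, 60]), (144, [66, 61, 59]), (150, [63, 58, 55]), (156, [125, 92, 52]), (162, [123, 90, 52]), (168, [125, 91, 52]), (174, [125, 92, 52]), (180, [127, 93, 54]), (186, [126, 93, 54]), (192, [127, 94, 54]), (198, [128, 95, 55]), (204, [132, 91, 49]), (210, [133, 90, 48]), (216, [141, 102, 65]), (222, [170, 147, 124]), (228, [196, 193, 184]), (234, [196, 193, 184]), (240, [197, 194, 184]), (246, [197, 194, 184]), (252, [198, 194, 185]), (258, [198, 194, 185]), (264, [198, 194, 185]), (270, [198, 194, 185]), (276, [198, 194, 185])]
```

```bash
python3 -m jog '0.3 -0.004 0 0.003 0;0.3 -0.004 0 0.003 0;0.3 -0.003 0 0.003 0;0.3 0 0 0.002 0;0.3 0 0 0 0;0.3 0 0 0 0'|grep -E "pos|force"; python3 -m jog '0.3 0 0 0.002 0;0.3 0 0 0.002 0;0.3 0 0 0 0;0.3 0 0 0 0'|grep -E "pos|force"; python3 col.py
```

```text
tool_pos: [0.434, 0.2078, 0.099]
force: [0.6, -2.3, 1.6]
gripper_force: 3.0
tool_pos: [0.4339, 0.2083, 0.0949]
force: [1.6, 0.4, -1.5]
gripper_force: 3.0
[(60, [179, 151, 136]), (66, [179, 150, 134]), (72, [183, 155, 139]), (78, [186, 149, 128]), (84, [189, 149, 126]), (90, [186, 143, 117]), (96, [181, 133, 104]), (102, [172, 122, 93]), (108, [167, 116, 85]), (114, [174, 118, 85]), (120, [180, 122, 86]), (126, [71, 66, 64]), (132, [64, 58, 56]), (138, [59, 53, 50]), (144, [58, 53, 50]), (150, [57, 51, 48]), (156, [52, 46, 43]), (162, [131, 96, 53]), (168, [132, 96, 54]), (174, [135, 98, 54]), (180, [137, 100, 56]), (186, [137, 101, 56]), (192, [138, 101, 56]), (198, [138, 101, 57]), (204, [140, 102, 57]), (210, [140, 103, 58]), (216, [140, 103, 59]), (222, [141, 104, 59]), (228, [145, 97, 52]), (234, [144, 97, 52]), (240, [157, 117, 79]), (246, [185, 163, 141]), (252, [193, 178, 160]), (258, [214, 210, 200]), (264, [214, 210, 200]), (270, [214, 210, 201]), (276, [214, 210, 201])]
```

```bash
python3 -m jog '0.62 0 0 0 0;0.65 0 0 0 0;0.65 0 0 0 0;0.65 0 0 0 0;0.65 0 0 0 0;0.65 0 0 0 0;0.65 0 0 0 0;0.65 0 0 0 0'|grep -E "pos|force|open"; cat > lie.py <<'E'
from h import *
c=wristcam();im=c["color"].astype(int); s=robot.read_state();M=R.from_rotvec(s["orientation"]).as_matrix()
g=lambda v,z:((plane(c,[[314,v]],z)-s["tool_pos"])@M)[0]*1e3
# along the middle column: dark cap run
col=im[:,312:318].mean(1); d=np.nonzero(col[60:230].max(1)<80)[0]+60; print("dark rows",d.min(),d.max())
print("cap outer end: z27",g(d.min(),.027),"z2",g(d.min(),.002)," cap/body line z53",g(d.max()+1,.053))
h=cv2.cvtColor(c["color"],cv2.COLOR_RGB2HSV)
for v in (d.max()+6,d.max()+30,d.max()+50):
    r=np.nonzero((h[v]>[8,110,50]).all(1)&(h[v]<[24,255,255]).all(1))[0]; r=r[(r>240)&(r<390)]
    # main contiguous run round the middle
    lo=hi=314
    row=im[v]; ref=row[314]
    while abs(row[lo-1]-row[lo]).max()<25 and lo>200: lo-=1
    while abs(row[hi+1]-row[hi]).max()<25 and hi<430: hi+=1
    p=plane(c,[[lo,v],[hi,v]],.03);print(v,lo,hi,((p-s["tool_pos"])@M)[:,:2]*1e3)
E
python3 lie.py
```

```text
tool_pos: [0.4341, 0.208, 0.0952]
force: [-0.2, -0.7, -0.6]
opening: 0.0604
gripper_force: 0.0
dark rows 161 210
cap outer end: z27 [59.3322  0.04   68.2171] z2 [55.0033 -0.0247 93.2171]  cap/body line z53 [42.2447  0.095  42.2169]
216 200 430 [[ 31.5385 -58.3196]
 [ 31.5673  59.3782]]
240 258 368 [[ 18.1404 -29.3801]
 [ 18.1578  28.3716]]
260 258 364 [[  6.426  -30.0367]
 [  6.4458  26.8456]]
```

```bash
python3 -m jog '0.65 0.009 0 0 0;0.65 0.009 0 0 0;0.65 0.009 0 0 0;0.65 0.008 0 0 0;0.65 0 0 0 0;0.3 0 0 0 0;0.3 0 0 0 0;0.3 0 0 0 0;0.3 0 0 0 0' 5|grep -E "pos|force|open"; python3 -m jog '0.3 0 0 -0.005 0;0.3 0 0 -0.01 0;0.3 0 0 -0.015 0;0.3 0 0 -0.015 0;0.3 0 0 -0.015 0;0.3 0 0 -0.015 0;0.3 0 0 -0.01 0;0.3 0 0 0 0;0.3 0 0 0 0;0.3 0 0 0 0' 4|grep -E "pos|force|open"; python3 col.py
```

```text
tool_pos: [0.4205, 0.2402, 0.0951]
force: [-2.9, 2.3, 0.8]
opening: 0.0527
gripper_force: 5.0
tool_pos: [0.4203, 0.24, 0.1795]
force: [-0.2, 0.5, -2.4]
opening: 0.0529
gripper_force: 4.0
[(60, [164, 125, 104]), (66, [164, 125, 104]), (72, [170, 129, 107]), (78, [185, 142, 118]), (84, [192, 145, 118]), (90, [189, 140, 112]), (96, [185, 136, 107]), (102, [182, 138, 113]), (108, [173, 138, 117]), (114, [170, 141, 123]), (120, [178, 152, 136]), (126, [180, 152, 136]), (132, [186, 147, 125]), (138, [187, 143, 117]), (144, [178, 128, 98]), (150, [170, 117, 86]), (156, [177, 121, 85]), (162, [194, 131, 89]), (168, [147, 100, 69]), (174, [141, 97, 68]), (180, [140, 96, 67]), (186, [126, 92, 52]), (192, [118, 86, 49]), (198, [119, 87, 49]), (204, [119, 88, 50]), (210, [120, 88, 50]), (216, [121, 89, 50]), (222, [121, 89, 50]), (228, [122, 89, 50]), (234, [123, 90, 51]), (240, [123, 90, 51]), (246, [125, 92, 51]), (252, [128, 94, 52]), (258, [124, 91, 52]), (264, [46, 43, 41]), (270, [46, 43, 41]), (276, [45, 42, 41])]
```

```bash
cat > up.py <<'E'
from h import *
import sys
c=wristcam();im=c["color"].astype(int);T=c["tool_from_camera"];K=c["intrinsics"]
col=im[:,312:318].mean(1); cap=[v for v in range(150,310) if col[v].max()<60 and col[v].min()>0]
e=[v for v in range(140,300) if abs(col[v+1]-col[v-1]).max()>25]
print("cap rows",cap[:1],cap[-1:],"edges",e, "force",robot.read_state()["force"])
b=float(sys.argv[1]) if len(sys.argv)>1 else 68
def pv(x,z): # tool frame mm
    q=T[:3,:3].T@(np.array([x,0,z])/1e3-T[:3,3]); q=K@q; return q[1]/q[2]
for f in (-5,0,5,10,15,20,30):
    a=np.radians(f); ax=np.array([np.sin(a),-np.cos(a)]); n=np.array([np.cos(a),np.sin(a)]); p=np.array([0,67.])
    # ax = towards cap (tool x,z; z is down): bottom swings to -x for f>0
    P=lambda s,r:pv(*(p+ax*s+n*r))
    print(f,"captop %.0f capline %.0f bottomnear %.0f"%(P(88-b,26),P(74-b,27),P(-b,27)))
E
python3 up.py
```

```text
cap rows [260] [309] edges [166, 167, 168, 258, 259] force [ 0.0136 -0.5358 -1.8499]
-5 captop 247 capline 230 bottomnear 182
0 captop 241 capline 227 bottomnear 189
5 captop 236 capline 225 bottomnear 196
10 captop 231 capline 223 bottomnear 203
15 captop 226 capline 221 bottomnear 211
20 captop 222 capline 220 bottomnear 218
30 captop 216 capline 219 bottomnear 234
```

```bash
cat > solve.py <<'E'
from h import *
import sys
from scipy.optimize import fsolve
vc,vb=map(float,sys.argv[1:3])
c=wristcam();T=c["tool_from_camera"];K=c["intrinsics"]
def pv(x,z):
    q=T[:3,:3].T@(np.array([x,0,z])/1e3-T[:3,3]); q=K@q; return q[1]/q[2]
for x0 in(-8,-4,0,4,8):
    def F(y):
        a=y[0]; ax=np.array([np.sin(a),-np.cos(a)]); n=np.array([np.cos(a),np.sin(a)]); p=np.array([x0,65.])
        return pv(*(p+ax*(74-y[1])+n*27))-vc, pv(*(p-ax*y[1]+n*27))-vb
    y,_,ok,_=fsolve(F,[0,68],full_output=True);print("x0",x0,"tilt",np.degrees(y[0]),"b",y[1],ok)
E
python3 solve.py 259 184; python3 tilt.py|tail -7; python3 - <<'E'
from h import *
im=wristcam()["color"]
for v in(186,200,215,230,250,264): print(v,[im[v,u].tolist() for u in range(240,390,10)])
E
```

```text
x0 -8 tilt -14.732268453615504 b 64.48782082250138 1
x0 -4 tilt -13.41686995360383 b 58.280506094282075 1
x0 0 tilt -12.019406952190383 b 51.673166768284055 1
x0 4 tilt -10.520701000266946 b 44.56405728206714 1
x0 8 tilt -8.89249041198424 b 36.802971799515625 1
roi (np.int64(223), np.int64(111), np.int64(279), np.int64(201)) amber bbox (242, 159, 21, 21) 212.5
L [[159, 245], [163, 245], [167, 242], [171, 242], [175, 242], [179, 243]] R [[159, 247], [163, 262], [167, 261], [171, 259], [175, 245], [179, 245]]
expected axis px at z 0.01 [254.2171 189.1677]
expected axis px at z 0.085 [251.8154 164.1614]
mid slope -0.9090909090909053 L,R slope -0.20606060606060222 -1.612121212121217
vertical slope 0.09604365221504207
186 [[123, 84, 60], [118, 82, 58], [123, 89, 68], [113, 85, 68], [126, 90, 68], [141, 99, 74], [113, 83, 49], [146, 107, 59], [139, 102, 57], [129, 92, 56], [148, 101, 68], [135, 93, 65], [127, 88, 66], [128, 92, 67], [147, 113, 82]]
200 [[97, 68, 50], [119, 84, 61], [125, 95, 77], [127, 97, 80], [147, 105, 80], [109, 81, 46], [115, 85, 49], [118, 86, 49], [120, 88, 50], [11
[... 313 characters left out ...]
, 62]]
230 [[138, 94, 62], [136, 94, 66], [126, 87, 65], [139, 98, 73], [110, 81, 46], [117, 87, 49], [121, 88, 50], [122, 89, 50], [123, 90, 51], [123, 90, 51], [120, 88, 50], [112, 83, 48], [86, 58, 39], [127, 85, 56], [122, 87, 65]]
250 [[141, 97, 68], [135, 132, 126], [134, 132, 126], [52, 43, 39], [116, 85, 49], [122, 90, 51], [125, 92, 51], [127, 93, 52], [127, 93, 52], [126, 93, 52], [123, 91, 52], [117, 86, 48], [45, 39, 38], [134, 132, 126], [135, 132, 126]]
264 [[134, 131, 126], [135, 132, 126], [84, 82, 78], [79, 62, 42], [120, 89, 51], [96, 73, 48], [45, 41, 40], [46, 43, 41], [45, 43, 41], [48, 45, 42], [63, 60, 58], [119, 88, 50], [76, 60, 42], [122, 119, 114], [150, 148, 141]]
```

```bash
python3 -m jog '0.3 0 0 0.015 0;0.3 0 0 0.015 0;0.3 0 0 0.01 0;0.3 0 0 0.003 0;0.3 0 0 0 0;0.3 0 0 0 0' 3|grep -E "pos|force"; python3 -m jog '0.3 0 0 0.002 0;0.3 0 0 0.002 0;0.3 0 0 0 0'|grep -E "pos|force";python3 -m jog '0.3 0 0 0.002 0;0.3 0 0 0.001 0;0.3 0 0 0 0;0.3 0 0 0 0'|grep -E "pos|force"; python3 up.py
```

```text
tool_pos: [0.4207, 0.2403, 0.1373]
force: [-0.4, 0.2, -2.7]
gripper_force: 3.0
tool_pos: [0.4212, 0.2406, 0.134]
force: [0.4, -0.3, 2.5]
gripper_force: 3.0
tool_pos: [0.4209, 0.2405, 0.1305]
force: [-0.8, 0.5, 3.9]
gripper_force: 3.0
cap rows [256] [309] edges [175, 176, 254, 255, 256] force [-1.2583  1.9119  4.5665]
-5 captop 247 capline 230 bottomnear 182
0 captop 241 capline 227 bottomnear 189
5 captop 236 capline 225 bottomnear 196
10 captop 231 capline 223 bottomnear 203
15 captop 226 capline 221 bottomnear 211
20 captop 222 capline 220 bottomnear 218
30 captop 216 capline 219 bottomnear 234
```

```bash
python3 -m jog '0.3 0.004 0 0.001 0;0.3 0.004 0 0.001 0;0.3 0.004 0 0.001 0;0.3 0.003 0 0 0;0.3 0 0 0 0;0.3 0 0 0 0'|grep -E "pos|force"; python3 up.py|head -1; python3 col.py;  python3 -m jog '0.3 0 0 0.001 0;0.3 0 0 0.001 0;0.3 0 0 0 0;0.3 0 0 0 0'|grep -E "pos|force"; python3 up.py|head -1
```

```text
tool_pos: [0.4147, 0.2542, 0.127]
force: [2.0, -0.9, -0.3]
gripper_force: 3.0
cap rows [243] [309] edges [196, 197, 202, 241, 242, 243] force [ 1.6171  0.6508 -0.3362]
[(60, [169, 129, 105]), (66, [159, 124, 104]), (72, [160, 122, 102]), (78, [159, 121, 102]), (84, [162, 123, 102]), (90, [169, 128, 105]), (96, [181, 139, 115]), (102, [186, 142, 115]), (108, [188, 140, 112]), (114, [183, 136, 108]), (120, [180, 133, 105]), (126, [177, 135, 112]), (132, [170, 135, 114]), (138, [164, 135, 117]), (144, [170, 144, 128]), (150, [173, 145, 129]), (156, [178, 149, 133]), (162, [183, 144, 122]), (168, [182, 140, 114]), (174, [174, 127, 98]), (180, [164, 114, 85]), (186, [170, 116, 83]), (192, [179, 121, 85]), (198, [139, 94, 65]), (204, [100, 74, 44]), (210, [102, 75, 45]), (216, [104, 77, 45]), (222, [106, 78, 46]), (228, [107, 79, 46]), (234, [110, 81, 47]), (240, [112, 82, 47]), (246, [43, 39, 36]), (252, [52, 48, 46]), (258, [59, 57, 55]), (264, [58, 55, 55]), (270, [56, 55, 53]), (276, [56, 54, 54])]
tool_pos: [0.4149, 0.254, 0.1252]
force: [0.3, -1.5, 2.9]
gripper_force: 3.0
cap rows [248] [309] edges [196, 197, 202, 203, 246, 247, 248] force [ 0.8146 -1.545   1.8926]
```

```bash
python3 solve.py 247 202; python3 - <<'E'
from h import *
im=wristcam()["color"].astype(int)
for v in range(194,206,1): print(v,im[v,312:318].mean(0).astype(int).tolist(),end=" ")
print()
for v in range(240,310,2): print(v,im[v,312:318].mean(0).astype(int).tolist(),end=" ")
E
```

```text
x0 -8 tilt 0.03383418796881511 b 64.06747675503631 1
x0 -4 tilt 1.225525453483814 b 54.39977985487683 1
x0 0 tilt 2.5445948223033135 b 43.61419176342973 1
x0 4 tilt 4.047811278769875 b 31.20018627733476 1
x0 8 tilt 5.8536336900349575 b 16.090215323367453 1
194 [184, 124, 86] 195 [183, 123, 85] 196 [173, 117, 80] 197 [156, 105, 73] 198 [143, 97, 67] 199 [139, 95, 65] 200 [139, 94, 65] 201 [138, 94, 65] 202 [128, 88, 60] 203 [109, 79, 49] 204 [100, 74, 44] 205 [101, 74, 44] 
240 [111, 81, 47] 242 [112, 82, 47] 244 [113, 83, 47] 246 [102, 76, 45] 248 [43, 39, 37] 250 [43, 39, 37] 252 [42, 38, 37] 254 [42, 39, 37] 256 [42, 39, 37] 258 [51, 47, 47] 260 [56, 54, 52] 262 [57, 54, 54] 264 [59, 56, 55] 266 [59, 56, 55] 268 [59, 56, 55] 270 [58, 55, 55] 272 [57, 56, 54] 274 [56, 55, 54] 276 [55, 54, 53] 278 [57, 55, 54] 280 [56, 54, 54] 282 [55, 54, 54] 284 [54, 53, 52] 286 [55, 53, 53] 288 [56, 55, 54] 290 [58, 57, 56] 292 [56, 55, 54] 294 [55, 54, 54] 296 [55, 53, 54] 298 [55, 53, 53] 300 [55, 54, 53] 302 [55, 54, 53] 304 [55, 54, 53] 306 [55, 53, 52] 308 [55, 54, 53]
```

```bash
python3 -m jog '0.65 0 0 0 0;0.75 0 0 0 0;0.8 0 0 0 0;0.8 0 0 0 0;0.8 0 0 0 0;0.8 -0.003 0 -0.002 0;0.8 -0.003 0 -0.003 0;0.8 0 0 0 0;0.8 0 0 0 0'|grep -E "pos|force|open"; python3 up.py|head -1; python3 -m jog '0.3 0 0 0 0;0.3 0 0 0 0;0.3 0 0 0 0;0.3 0 0 0 0;0.3 0 0 0 0;0.3 0 0 0 0;0.3 0 0 0 0;0.3 0 0 0 0' 25|grep -E "pos|force|open"; python3 up.py 65|sed -n '1p;3p'
```

```text
tool_pos: [0.4176, 0.2485, 0.1306]
force: [0.4, -0.4, -0.3]
opening: 0.0748
gripper_force: 0.0
cap rows [236] [309] edges [187, 188, 192, 234, 235] force [ 0.4536 -0.0232  0.0046]
tool_pos: [0.4171, 0.2486, 0.1301]
force: [-1.2, 0.2, 0.7]
opening: 0.0529
gripper_force: 25.0
cap rows [237] [309] edges [187, 188, 193, 235, 236] force [-0.5875 -0.6548 -0.0368]
0 captop 244 capline 230 bottomnear 190
```

```bash
python3 -m jog '0.3 0 0 -0.01 0;0.3 0 0 -0.02 -6.9;0.3 0 0 -0.03 -6.9;0.3 0 0 -0.03 -6.9;0.3 0 0 -0.03 -6.9;0.3 0 0 -0.02 -6.9;0.3 0 0 0 -6.9;0.3 0 0 0 -6.9;0.3 0 0 0 -6.9;0.3 0 0 0 -6.9' |grep -E "pos|force|open"; python3 -m jog '0.3 0 0 0 -6.9;0.3 0 0 0 0'|grep -E "pos|force"; python3 -c "
from h import *
go(.529,-.076,.26,91.6)"
```

```text
tool_pos: [0.4171, 0.2485, 0.2708]
force: [0.1, -0.2, -2.3]
opening: 0.0529
gripper_force: 25.0
tool_pos: [0.417, 0.2485, 0.2706]
force: [0.2, -0.3, -3.8]
gripper_force: 25.0
q6 -1.17 yaw 91.9 turn 0.3 shift mm [-102.8573 -327.4789   10.5911] tilt [-0.0001 -0.0001 -1.    ]
```

```bash
python3 -m jog '0.3 -0.005 -0.015 0 0;0.3 -0.01 -0.032 0 0;0.3 -0.01 -0.032 0 0;0.3 -0.01 -0.032 0 0;0.3 -0.01 -0.032 0 0;0.3 -0.01 -0.032 0 0;0.3 -0.01 -0.032 0 0;0.3 -0.01 -0.032 0 0;0.3 -0.01 -0.032 0 0;0.3 -0.01 -0.032 0 0' |grep -E "pos|force"; python3 -m jog '0.3 -0.005 -0.02 0 0;0.3 0 -0.004 0.02 0;0.3 0 0 0.03 0;0.3 0 0 0.01 0;0.3 0 0 0 0;0.3 0 0 0 0'|grep -E "pos|force"; python3 - <<'E'
from h import *
go(.5265,-.076,.145,91.6)
c=wristcam();im=c["color"]; s=robot.read_state();M=R.from_rotvec(s["orientation"]).as_matrix()
# board front edge corners: brightness of light wood
h=cv2.cvtColor(im,cv2.COLOR_RGB2HSV)
m=cv2.inRange(h,np.array([13,40,170]),np.array([32,150,255]))
for v in(60,80,100,120,140,160,180):
    r=np.nonzero(m[v,200:430])[0]+200
    if len(r): p=plane(c,[[r.min(),v],[r.max(),v]],.012); print(v,r.min(),r.max(),p[:,:2].ravel())
E
```

```text
tool_pos: [0.5206, -0.0534, 0.2705]
force: [0.4, 1.0, -2.9]
gripper_force: 25.0
tool_pos: [0.5257, -0.0751, 0.2101]
force: [-0.2, -0.6, -2.2]
gripper_force: 25.0
q6 -1.84 yaw 91.5 turn -0.1 shift mm [-0.9362 -0.9199 65.0848] tilt [-0.0018  0.0005 -1.    ]
60 250 378 [ 0.4054 -0.1319  0.4026 -0.0247]
80 251 377 [ 0.4209 -0.1316  0.4181 -0.0242]
100 252 375 [ 0.4371 -0.1313  0.4343 -0.0245]
120 253 374 [ 0.4539 -0.131   0.4511 -0.024 ]
140 254 373 [ 0.4713 -0.1307  0.4685 -0.0234]
160 255 379 [ 0.4894 -0.1304  0.4864 -0.0164]
180 256 371 [ 0.5082 -0.1301  0.5054 -0.0222]
```

```bash
python3 -m jog '0.3 -0.001 -0.001 0.02 0;0.3 0 0 0.02 0;0.3 0 0 0.013 0;0.3 0 0 0.006 0;0.3 0 0 0.003 0;0.3 0 0 0 0;0.3 0 0 0 0;0.3 0 0 0 0'|grep -E "pos|force"; python3 -m jog '0.3 0 0 0.001 0;0.3 0 0 0.001 0;0.3 0 0 0 0;0.3 0 0 0 0'|grep -E "pos|force"
```

```text
tool_pos: [0.5279, -0.0767, 0.1495]
force: [-0.4, 0.0, -3.1]
gripper_force: 25.0
tool_pos: [0.5272, -0.0765, 0.1463]
force: [-0.1, 0.0, -2.9]
gripper_force: 25.0
```

```bash
python3 -m jog '0.3 0 0 0.001 0;0.3 0 0 0 0;0.3 0 0 0 0'|grep -E "pos|force"; python3 -m jog '0.3 0 0 0.001 0;0.3 0 0 0 0;0.3 0 0 0 0'|grep -E "pos|force"
```

```text
tool_pos: [0.5271, -0.0765, 0.1452]
force: [-0.1, 0.1, -1.1]
gripper_force: 25.0
tool_pos: [0.5274, -0.0766, 0.1451]
force: [-3.3, 0.6, 5.4]
gripper_force: 25.0
```

```bash
python3 -m jog '0.3 0 0 0 0;0.3 0 0 0 0;0.65 0 0 0 0;0.8 0 0 0 0;1 0 0 0 0;1 0 0 0 0;1 0 0 0 0;1 0 0 -0.01 0;1 0 0 -0.03 0;1 0 0 -0.04 0' 3|grep -E "pos|force|open"; python3 -m jog '1 0 0 -0.03 0;1 0 0 -0.02 0;1 0.035 0 -0.02 0;1 0.035 0 0 0;1 0 0 0 0;1 0 0 0 0'|grep -E "^t|pos|force"; python3 - <<'E'
from h import *
c=wristcam(); im=c["color"]; cv2.imwrite("pics/fin.png",im[:,:,::-1])
d=cv2.inRange(im,np.array([0,0,0]),np.array([85,85,85])); d[270:]=0; d[:,:200]=0; d[:,430:]=0
for b in cv2.findContours(cv2.morphologyEx(d,2,np.ones((3,3))),0,2)[0]:
    if cv2.contourArea(b)>800: e=cv2.fitEllipse(b); print(e,cv2.boundingRect(b),plane(c,e[0],.103),plane(c,e[0],.097))
h=cv2.cvtColor(im,cv2.COLOR_RGB2HSV); K=c["intrinsics"];T=c["pose"]
pr=lambda p:(lambda q:q[:2]/q[2])(K@(T[:3,:3].T@(np.array(p)-T[:3,3])))
print("pred cap",pr([.529,-.076,.103]),"foot",pr([.529,-.076,.015]),"tumbler rim/foot",pr([.66,.169,.086]),pr([.66,.169,.004]),"mat",pr([.6585,.170,.004]))
t=robot.read_camera("top"); ti=t["color"]
d=cv2.inRange(ti,np.array([0,0,0]),np.array([80,80,80])); k=np.zeros_like(d);k[140:250,325:380]=d[140:250,325:380]
for b in cv2.findContours(k,0,2)[0]:
    if cv2.contourArea(b)>60: e=cv2.minEnclosingCircle(b); print("top",e,plane(t,e[0],.1))
E
```

```text
tool_pos: [0.5248, -0.076, 0.222]
force: [1.1, -0.1, 0.5]
opening: 0.0924
gripper_force: 0.0
t: 35.7
tool_pos: [0.4562, -0.0784, 0.2952]
force: [-0.5, 0.6, 0.5]
gripper_force: 0.0
((314.8595275878906, 263.27423095703125), (45.14702606201172, 49.67743682861328), 91.19025421142578) (291, 241, 49, 29) [[ 0.5223 -0.0761  0.103 ]] [[ 0.5256 -0.076   0.097 ]]
((314.30389404296875, 173.8203582763672), (51.248756408691406, 53.377986907958984), 18.19095802307129) (288, 147, 53, 54) [[ 0.4309 -0.0791  0.103 ]] [[ 0.4322 -0.0791  0.097 ]]
((326.228759765625, 22.961400985717773), (20.304298400878906, 181.2347412109375), 78.81602478027344) (225, 0, 183, 55) [[ 0.309  -0.0729  0.103 ]] [[ 0.3076 -0.0727  0.097 ]]
pred cap [314.7663 269.231 ] foot [314.785  234.2524] tumbler rim/foot [516.0232 363.7731] [480.6924 318.3932] mat [481.5756 317.5446]
top ((350.5, 162.5), 16.86722755432129) [[ 0.6018 -0.0686  0.1   ]]
```

```bash
python3 -m jog '1 0.035 0 0 0;1 0.035 0 0 0;1 0 0 0 0;1 0 0 0 0'|grep -E "^t|pos"; python3 - <<'E'
from h import *
c=wristcam(); im=c["color"].astype(int); K=c["intrinsics"];T=c["pose"]
pr=lambda p:(lambda q:q[:2]/q[2])(K@(T[:3,:3].T@(np.array(p)-T[:3,3])))
P=lambda x,z:pr([x,-.076,z])[1]
print("jar near: foot %.1f capline %.1f cap far top %.1f"%(P(.502,.015),P(.502,.089),P(.555,.103)),"pad near edge %.1f"%P(.489,.015), "jar2 far top %.1f"%P(.4375+.026,.091))
for u in(308,322):
  print(u,[(v,im[v,u-2:u+3].mean(0).astype(int).tolist()) for v in range(150,290,3)])
q=pr([.529,-.076,.1]);print(q)
for z,v in((.103,int(P(.529,.103))),): 
    r=[u for u in range(250,380) if im[v,u].max()<85]; p=plane(c,[[min(r),v],[max(r),v]],z); print("cap y centre",p[:,1],p[:,1].mean())
# tumbler and mat
h=cv2.cvtColor(c["color"],cv2.COLOR_RGB2HSV)
print("mat pred",pr([.6585,.170,.004]))
E
```

```text
t: 36.13
tool_pos: [0.3871, -0.0804, 0.2945]
jar near: foot 263.9 capline 297.3 cap far top 346.2 pad near edge 255.1 jar2 far top 266.9
308 [(150, [139, 94, 63]), (153, [122, 83, 57]), (156, [155, 102, 68]), (159, [154, 104, 71]), (162, [159, 111, 80]), (165, [163, 118, 91]), (168, [154, 113, 88]), (171, [142, 104, 81]), (174, [143, 106, 85]), (177, [142, 108, 88]), (180, [141, 108, 86]), (183, [230, 195, 149]), (186, [236, 203, 155]), (189, [208, 158, 115]), (192, [203, 154, 112]), (195, [200, 152, 111]), (198, [77, 70, 107]), (201, [181, 175, 167]), (204, [175, 170, 164]), (207, [76, 78, 119]), (210, [63, 64, 125]), (213, [63, 66, 131]), (216, [64, 55, 50]), (219, [75, 67, 63]), (222, [81, 74, 69]), (225, [80, 74, 71]), (228, [79, 73, 69]), (231, [77, 70, 66]), (234, [78, 71, 67]), (237, [78, 70, 67]), (240, [77, 71, 67]), (243, [78, 71, 67]), (246, [77, 70, 67]), (249, [77, 70, 65]), (252, [76, 69, 65]), (255, [76, 69, 65]), (258, [77, 70, 66]), (261, [75, 68, 65]), (264, [121, 94, 71]), (267, [93, 69, 43]), (270, [103, 76, 45]), (273, [134, 98, 56]), (276, [137, 100, 56]), (279,
[... 571 characters left out ...]
 116]), (213, [63, 63, 122]), (216, [62, 54, 63]), (219, [68, 59, 54]), (222, [82, 75, 72]), (225, [79, 71, 68]), (228, [80, 72, 68]), (231, [77, 70, 67]), (234, [77, 70, 66]), (237, [77, 70, 66]), (240, [78, 71, 67]), (243, [79, 72, 68]), (246, [79, 72, 68]), (249, [77, 70, 66]), (252, [76, 70, 65]), (255, [76, 69, 65]), (258, [77, 70, 66]), (261, [74, 67, 63]), (264, [126, 97, 73]), (267, [87, 65, 42]), (270, [87, 65, 41]), (273, [119, 87, 51]), (276, [127, 93, 53]), (279, [130, 95, 54]), (282, [132, 97, 55]), (285, [135, 99, 55]), (288, [137, 100, 56])]
[314.8736 324.7037]Traceback (most recent call last):
  File "<stdin>", line 10, in <module>
ValueError: min() iterable argument is empty
```

```bash
python3 - <<'E'
from h import *
im=cv2.imread("pics/fin.png").astype(int); c=robot.read_camera("wrist");K=c["intrinsics"]
T=np.eye(4);T[:3,:3]=R.from_rotvec(robot.read_state()["orientation"]).as_matrix();T[:3,3]=[.4562,-.0784,.2952];T=T@c["tool_from_camera"]
pr=lambda p:(lambda q:q[:2]/q[2])(K@(T[:3,:3].T@(np.array(p)-T[:3,3])))
print([round(pr([.53-.027,-.076,z])[1],1) for z in(.015,.089)])
print([(v,im[v,312:318].mean(0).astype(int)[::-1].tolist()) for v in range(196,262,3)])
t=robot.read_camera("top");ti=t["color"]; 
h=cv2.cvtColor(ti,cv2.COLOR_RGB2HSV); m=cv2.inRange(h,np.array([12,60,160]),np.array([30,255,255])); k=np.zeros_like(m);k[120:172,236:290]=m[120:172,236:290]
b=big(cv2.morphologyEx(k,3,np.ones((5,5)))); print("mat bbox",cv2.boundingRect(b))
for y in range(126,168,6): print(y,[ti[y,u].tolist() for u in range(240,284,6)])
E
```

```text
[np.float64(215.3), np.float64(239.9)]
[(196, [74, 67, 62]), (199, [75, 68, 64]), (202, [153, 122, 94]), (205, [155, 118, 87]), (208, [158, 120, 88]), (211, [155, 119, 87]), (214, [129, 99, 71]), (217, [89, 67, 42]), (220, [91, 68, 43]), (223, [132, 96, 55]), (226, [135, 99, 56]), (229, [138, 101, 57]), (232, [141, 103, 58]), (235, [145, 105, 59]), (238, [151, 109, 61]), (241, [58, 50, 45]), (244, [59, 51, 46]), (247, [78, 72, 68]), (250, [76, 70, 67]), (253, [74, 68, 65]), (256, [72, 67, 63]), (259, [73, 68, 64])]
mat bbox (236, 120, 45, 51)
126 [[167, 138, 121], [167, 143, 130], [116, 99, 89], [122, 99, 85], [122, 97, 85], [157, 128, 112], [173, 139, 120], [128, 105, 92]]
132 [[170, 110, 70], [177, 116, 75], [190, 151, 95], [184, 144, 92], [177, 142, 89], [161, 123, 87], [163, 110, 79], [125, 83, 55]]
138 [[154, 119, 100], [201, 157, 101], [172, 136, 86], [177, 138, 87], [177, 137, 88], [156, 118, 84], [187, 140, 99], [117, 85, 68]]
144 [[175, 148, 135], [188, 144, 96], [185, 143, 94], [218, 179, 109], [212, 171, 108], [191, 147, 97], [167, 125, 88], [129, 104, 90]]
150 [[165, 146, 136], [223, 171, 120], [197, 150, 99], [217, 178, 113], [216, 180, 108], [212, 162, 107], [156, 118, 84], [110, 85, 73]]
156 [[172, 140, 123], [213, 162, 113], [230, 181, 127], [226, 176, 122], [225, 174, 119], [222, 169, 117], [164, 125, 89], [125, 93, 76]]
162 [[168, 142, 126], [164, 140, 128], [237, 194, 135], [221, 171, 119], [226, 175, 124], [154, 116, 83], [116, 96, 84], [129, 99, 81]]
```

The jar stands upright at (0.530, −0.076), matching the upright prediction to about a pixel. The tumbler is within a few mm of the mat's centre.

```bash
python3 -c "
from plant import robot
print(robot.close_job())"
```

```text
the job is handed in; nothing more can be done
None
```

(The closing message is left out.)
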